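# Trial-fit a sheet-steel box down a tacked guide lane

## Task

Trial-fit the grey sheet-steel box on the welding fixture: line it up and push it with the fingertips down the lane between the two low guide rails until it rests squarely up against the end stop. The rails are only tacked, so neither the box nor the hand may touch either of them, and the box stays flat on the plate the whole time, never picked up or tipped. Leave the hammer, the brush and the bar offcut where they are, and finish with the hand clear.

Things in the scene. Friction and masses are not known exactly. Their poses are not given: they have to be found in the camera images.
- fixture: Bright steel plate fixed to the table, 480 x 240 mm, 8 mm thick, carrying rails and end stop. Origin: at table level, mid-way across the lane's open mouth. x points down the lane to the stop (push direction), y across, z up. Plate from x = -220 to +260 mm; lane from x = 0 (mouth) to 220 mm (face of the stop), centred on y = 0, 116 mm wide between the rails. Before the mouth the plate is bare.
- rail_far: Guide rail, dark plain-steel flat bar 220 long x 12 wide x 20 mm high on the plate (top 28 mm above the table), fixed. On the fixture's +y side, its inner face at y = +58 mm. Origin: centre of its underside, on the plate. Same axes as the fixture.
- rail_near: Guide rail like the other, on the fixture's -y side (nearer the robot), inner face at y = -58 mm. Origin: centre of its underside, on the plate.
- end_stop: Upright dark-steel bar closing the lane's end, fixed, 90 mm wide across the lane, 40 mm high above the plate. Origin: bottom middle of the face that looks up the lane, at fixture x = 220 mm. Same axes as the fixture.
- box: Closed grey sheet-steel electrical box, 120 long (its x) x 92 wide (y) x 60 mm high, 0.4 to 0.9 kg, loose on the plate before the lane's mouth, up to 25 mm to one side and a little skewed (its x within 0.2 rad of the lane's). Origin: centre of its underside. 12 mm to spare on each side in the lane. Slides with ordinary friction and stops when the push stops.
- hammer: Bystander: hammer, 280 mm long, lying on the table to the robot's right of the fixture, handle along its -x. Leave alone.
- brush: Bystander: brush, 200 mm long, lying on the table to the robot's left of the fixture, handle along its -x. Leave alone.
- bar_offcut: Bystander: round steel bar offcut, 26 mm diameter, 50 mm tall, standing on the plate beside the lane, outside the far rail. Origin: centre of its underside. Leave alone.
Mind the look-alikes: they are no part of the job. Several things have the shape of the box; the one meant has the colours described above.

How it is judged:
By the outcome, as a careful person would: the job done as asked, in the order asked, and still so for the second after the job is handed in, with the robot touching nothing.
It also fails if it takes over 72 s, if anything falls off the work surface, if the arm or the gripper's body presses on something with over 40 N, if the wrist force passes 120 N, or if a joint passes its speed limit or range.

## Robot

A 6-joint arm with a two-finger parallel gripper is mounted at the origin on the work surface. World frame = base frame: x ahead of the robot, y to its left, z up, the work surface at z = 0. Lengths are in m, angles in rad, forces in N, time in s.
With the tool pointing down it reaches from about 0.3 to 0.775 m from the base axis. Payload 14.6 kg.
Tool frame: the origin (TCP) lies at the very end of the fingers, on their centre line; the grasp point (between the pads) lies 19 mm behind it; z points along the fingers, y is the direction in which the jaws open and shut (so a half turn about z gives the same grasp; the last joint's range is limited). The gripper opens to 94 mm and grips with 3 to 60 N. Pads are 16 mm wide; open, the fingers measure 119 mm over their backs; the gripper's body (75 mm by 177 mm) begins 78 mm behind the grasp point.
Start: joints at [-0.067, 0.3, 1.521, -0, 1.321, -0.067], TCP at [0.55, -0, 0.205] pointing down, gripper open.
Joint ranges: [-3.03, 3.03], [-0.79, 2.21], [0.23, 2.52], [-1.04, 4.18], [0, 3.07], [-2.55, 2.55]. Speed limits (rad/s): [2.22, 2.22, 2.57, 3.14, 3.14, 3.14].

## Interface

Orientations are given as [roll, pitch, yaw] about the fixed x, y, z axes, in that order (R = Rz(yaw) Ry(pitch) Rx(roll)).
In Python, from station import ctrl, vision, ticket gives the robot as it stands.
- The arm moves only by the tool step_arm, never from a script. Its argument "steps" is a list of rows, each an object of numbers: "x", "y", "z": the shift along the tool's x, y, z in m; "ax", "ay", "az": the turn, a rotation vector about the tool's x, y, z in degrees; "claw": the finger opening in m, from 0 to 0.094. A call has 1 to 5 rows; each row shifts and turns the pose as measured when the row begins, along the tool's axes as they then stand; what a row does not reach is not made up. A row lasts 1/12 s, in which the tool goes at most 41.7 mm and 7.16 degrees, less where a joint would pass 70% of its speed; a pose out of reach is approached as far as the arm can. A call with a gripper value outside its range is refused whole. The fingers move at their own pace and stop on an object; "grip_force" is the grip in N (left out, the last holds). Time passes only in rows, so rows that do not move let the fingers close. It gives the time, the measured TCP pose, the force and the opening at its end, in the units of the state.
- ctrl.get_obs(): the state, without advancing time (a new reading comes with each control period).
- vision.camera(name): name is "scene" or "side" or "wrist"; returns (picture, depth): 480x640x3 uint8, red, green, blue; 480x640 float32, m along the optical axis (not along the pixel's ray), 0 where there is no reading.
- vision.camera_params(name): a dict with "fov_y" (degrees; the focal length in pixels is half the picture's height over the tangent of half this angle, whatever the lens; pixels are square), "cx", "cy" (the principal point, pixels), "origin" and "attitude" of the camera in the world; the wrist camera has in their place "mount" (4x4, takes a point from camera to tool coordinates, whose origin is the TCP and whose axes are the flange's). Camera axes: x right, y up, looking along -z (the intrinsics and any distortion apply to the point x, -y, -z); pixel columns grow to the right and rows downward; lengths in m; the calibration is good to about 2 mm. A picture is of the moment at which its call begins: read the wrist's pose just before it. camera_params takes no time and is no camera call.
- ticket.hand_in(): hands the job in, once; it reports no verdict.
The state is a dict: "time_s": time; "qpos": joint angles; "joint_vel": joint speeds; "tau": joint torques, N m; "ee_pos": TCP position; "eef_rot": TCP orientation; "force": force on the tool from outside, world axes, zero at the start; "moment": the same for the moment, N m; "grip_width": finger opening in m.
Only numpy, scipy, OpenCV 4.12 (cv2) and the standard library are available. Lean on these libraries where they do the work, as an engineer would, in place of code of your own. Each camera call takes 0.05 s, during which the arm holds its last target.

## Working session

There is one attempt and no reset: what is moved stays moved. The work goes in short steps, Python scripts to look and compute and a tool call to move; the robot and the scene stay as the last step left them, time stands still between calls to the robot, and variables do not carry over. Pictures are saved under pics/ and viewed, and the job is handed in when it is done.

Besides the shell and the picture viewer there is one more tool, called as name(argument=value, ...) on one line, values as JSON. step_arm: Moves the arm, as the interface text tells. Its arguments: {"type":"object","properties":{"steps":{"type":"array"},"grip_force":{"type":"number"}},"required":["steps"]}

```bash
ls; mkdir -p pics; python3 - <<'E'
from station import ctrl,vision
import cv2,numpy as np
print(ctrl.get_obs())
for n in("scene","side","wrist"):
    p,d=vision.camera(n); cv2.imwrite(f"pics/{n}0.png",p[:,:,::-1]); np.savez(f"pics/{n}0.npz",p=p,d=d)
    print(n,vision.camera_params(n),(d>0).mean())
E
```

```text
pics
{'time_s': 0.0, 'qpos': array([-6.65941342e-02,  3.00469963e-01,  1.52155955e+00, -9.73846028e-06,
        1.32071243e+00, -6.65966304e-02]), 'joint_vel': array([-2.85771296e-04, -1.03538848e-03,  3.95735318e-05, -1.81715435e-03,
        1.43170889e-03,  2.34724672e-04]), 'tau': array([-1.53750298e-03, -5.31805658e+01, -3.52735734e+01,  7.07558286e-02,
        2.43994006e-02, -4.79655944e-05]), 'ee_pos': array([5.49742374e-01, 1.49153248e-05, 2.04896066e-01]), 'eef_rot': array([-3.14044528e+00, -6.70705253e-05,  1.57080120e+00]), 'force': array([ 0.38641285, -0.48389872,  0.11819896]), 'moment': array([-0.06504485,  0.04671112, -0.00517557]), 'grip_width': 0.09432059574679609}
scene {'fov_y': 43.13520898320567, 'cx': 323.2763190403654, 'cy': 248.25340376511784, 'origin': array([ 1.24673384, -0.26656362,  1.23809848]), 'attitude': array([0.56367884, 0.01079316, 1.19050797])} 0.9959244791666667
side {'fov_y': 44.832908282322194, 'cx': 315.24818304194105, 'cy': 241.89098058294698, 'origin': array([ 0.41534003, -0.99742249,  0.82300704]), 'attitude': array([ 0.91964497, -0.01744452, -0.08316372])} 0.9962076822916667
wrist {'fov_y': 61.29536946086505, 'cx': 311.464871894898, 'cy': 238.77540839319633, 'mount': array([[ 9.03037584e-05,  9.73941217e-01,  2.26800569e-01,
         6.42703866e-02],
       [ 9.99999993e-01, -7.20938881e-05, -8.85736256e-05,
         8.15022998e-04],
       [-6.99145698e-05,  2.26800576e-01, -9.73941217e-01,
        -1.79091318e-01],
       [ 0.00000000e+00,  0.00000000e+00,  0.00000000e+00,
         1.00000000e+00]])} 0.9960514322916667
```

View pics/scene0.png

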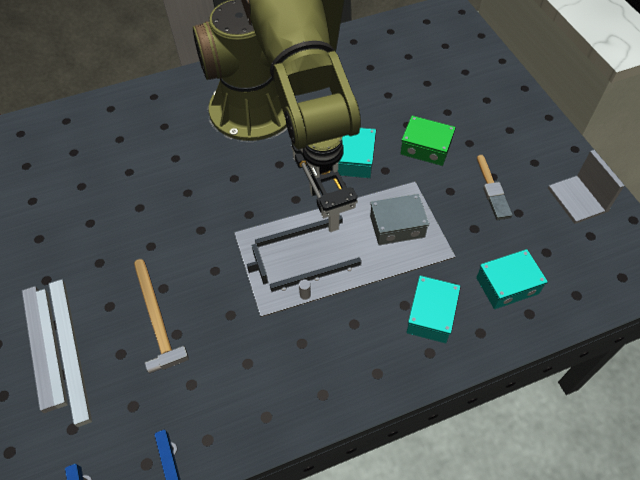

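View pics/side0.png

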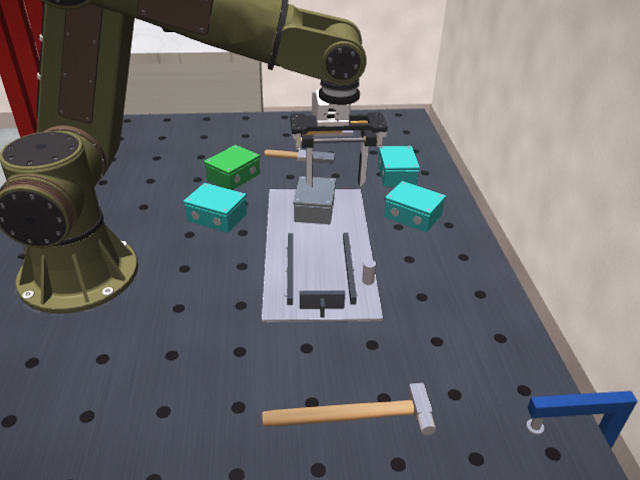

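View pics/wrist0.png

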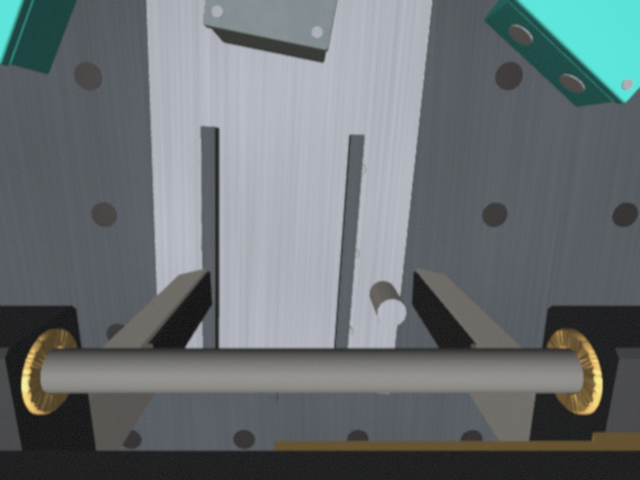

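The scene picture shows the grey box at about (400,218) on the plate, the lane running left to the stop at about (258,262), and the offcut at (305,290). The other boxes are cyan or green and are not part of the job. Next I'll measure poses.

```bash
cat > h.py <<'E'
import numpy as np,cv2
from scipy.spatial.transform import Rotation as R
def f_of(P): return 240/np.tan(np.radians(P["fov_y"])/2)
def pose(P,ee=None,rot=None):
    if "origin" in P: return R.from_euler("xyz",P["attitude"]).as_matrix(),np.array(P["origin"])
    Rt=R.from_euler("xyz",rot).as_matrix(); M=P["mount"]; return Rt@M[:3,:3],Rt@M[:3,3]+ee
def cloud(P,d,ee=None,rot=None):
    f=f_of(P); Rc,o=pose(P,ee,rot)
    v,u=np.mgrid[:480,:640]
    c=np.stack([(u-P["cx"])/f*d,-(v-P["cy"])/f*d,-d],-1)
    w=c@Rc.T+o; w[d<=0]=np.nan; return w
def rect(pts): 
    (c,s,a)=cv2.minAreaRect((pts*1000).astype(np.float32)); return np.round(c,1),np.round(s,1),round(a,2)
E
cat > m.py <<'E'
import sys
from h import *
from station import vision
for n in("scene","side"):
    z=np.load(f"pics/{n}{sys.argv[1]}.npz"); p,d=z["p"],z["d"]; w=cloud(vision.camera_params(n),d)
    X,Y,Z=w[...,0],w[...,1],w[...,2]
    roi=(X>.38)&(X<.75)&(Y>-.3)&(Y<.4)
    hsv=cv2.cvtColor(p,cv2.COLOR_RGB2HSV); grey=hsv[...,1]<90
    print(n,"table z",np.nanmedian(Z[(X>.7)&(X<.8)&(Y>-.2)&(Y<.1)]))
    for nm,m in (("plate",roi&(Z>.004)&(Z<.012)&grey),("rails",roi&(Z>.022)&(Z<.033)),("stop",roi&(Z>.042)&(Z<.053)),("boxtop",roi&(Z>.062)&(Z<.074)&grey)):
        m=cv2.morphologyEx(m.astype(np.uint8),cv2.MORPH_OPEN,np.ones((2,2)))
        k,l,s,c=cv2.connectedComponentsWithStats(m)
        for i in range(1,k):
            if s[i,4]>120: print(nm,s[i],rect(w[l==i][:,:2]),"z",round(float(np.median(Z[l==i])),4))
E
python3 m.py 0
```

```text
scene table z -0.0002777868134453687
plate [ 247  183  209  134 8575] (array([527.9,  60.9]), array([482.1, 239.6]), 86.68) z nan
plate [279 211  43  21 409] (array([499.4, -42. ]), array([104.2, 226.7]), 69.46) z 0.0077
plate [237 222  46  45 675] (array([ 459.9, -121.7]), array([110.7, 117.1]), 86.13) z nan
rails [256 220  74  25 358] (array([502. , -62.3]), array([172.6, 154.3]), 69.06) z nan
rails [271 259  91  31 478] (array([597.1, -32.2]), array([224.3,  35.4]), 87.92) z nan
stop [253 245  15  33 178] (array([ 509.1, -144.7]), array([ 16. , 107.4]), 87.04) z 0.0468
boxtop [ 372  195   58   40 1612] (array([516.3, 213.3]), array([141.6, 127.9]), 79.87) z nan
side table z 0.0009529461338272371
plate [  263   190   121   132 10381] (array([531.6,  54.2]), array([476.4, 239.2]), 85.83) z nan
rails [344 233  14  68 389] (array([592.9, -27.2]), array([246.8,  13.6]), 83.36) z nan
rails [288 234   6  67 356] (array([457.2, -19.3]), array([245.8,  10.3]), 86.97) z 0.0279
stop [295 208  38   6 129] (array([530.6, 146.5]), array([100.4,  46.3]), 19.95) z 0.0446
stop [301 291  45   7 286] (array([ 526.9, -146.1]), array([105.6,  46.1]), 23.17) z nan
boxtop [ 294  177   43   30 1007] (array([516. , 181.1]), array([379.9,  61.4]), 73.6) z nan
```

step_arm(steps=[{"x": 0.02, "z": -0.035, "claw": 0.06}, {"x": 0.02, "z": -0.035, "claw": 0.06}, {"x": 0.02, "z": -0.035, "claw": 0.06}, {"x": 0.02, "z": -0.03, "claw": 0.06}, {"claw": 0.06}])

```text
validation failed for argument at $.st...
```

```bash
cat > w.py <<'E'
import sys
from h import *
from station import ctrl,vision
t=sys.argv[1]
o=ctrl.get_obs(); p,d=vision.camera("wrist"); cv2.imwrite(f"pics/wrist{t}.png",p[:,:,::-1])
np.savez(f"pics/wrist{t}.npz",p=p,d=d,ee=o["ee_pos"],rot=o["eef_rot"]); print(o["time_s"],o["ee_pos"],o["eef_rot"],o["grip_width"],o["force"])
E
python3 w.py 1
```

```text
0.15 [5.49818680e-01 1.52164961e-06 2.05054484e-01] [-3.14079957e+00 -3.60334737e-05  1.57076866e+00] 0.09441483902801852 [ 0.28355405 -0.00734382  0.7442159 ]
```

step_arm(steps=[{"x": 0.02, "y": 0, "z": -0.035, "ax": 0, "ay": 0, "az": 0, "claw": 0.06}, {"x": 0.02, "y": 0, "z": -0.035, "ax": 0, "ay": 0, "az": 0, "claw": 0.06}, {"x": 0.02, "y": 0, "z": -0.035, "ax": 0, "ay": 0, "az": 0, "claw": 0.06}, {"x": 0.02, "y": 0, "z": -0.03, "ax": 0, "ay": 0, "az": 0, "claw": 0.06}, {"x": 0, "y": 0, "z": 0, "ax": 0, "ay": 0, "az": 0, "claw": 0.06}])

```text
time_s: 0.62
ee_pos: [0.5486, 0.0822, 0.343]
eef_rot: [-3.134, -0.001, 1.568]
force: [0.0, -0.7, 1.0]
grip_width: 0.0638
```

```bash
python3 w.py 2
```

```text
0.6167 [0.54856904 0.08215965 0.34300895] [-3.13362168e+00 -8.77692159e-04  1.56777419e+00] 0.06378273530391507 [ 0.01625341 -0.70695472  1.01162249]
```

View pics/wrist2.png

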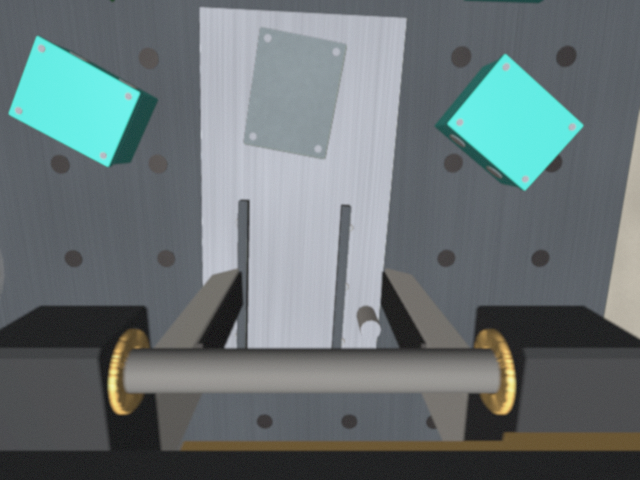

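Wrist view: box top corners are at about (260,27), (347,43), (327,159) and (244,144). The rails start at about (244,200) and (346,205). I'll enlarge crops for accuracy.

```bash
python3 - <<'E'
import cv2
p=cv2.imread("pics/wrist2.png")
cv2.imwrite("pics/c1.png",cv2.resize(p[10:180,190:420],None,fx=3.4,fy=3.4,interpolation=cv2.INTER_CUBIC))
cv2.imwrite("pics/c2.png",cv2.resize(p[185:350,190:420],None,fx=3.4,fy=3.4,interpolation=cv2.INTER_CUBIC))
s=cv2.imread("pics/scene0.png"); cv2.imwrite("pics/c3.png",cv2.resize(s[170:320,230:460],None,fx=3.4,fy=3.4,interpolation=cv2.INTER_CUBIC))
E
```

```text
(no output)
```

View pics/c1.png

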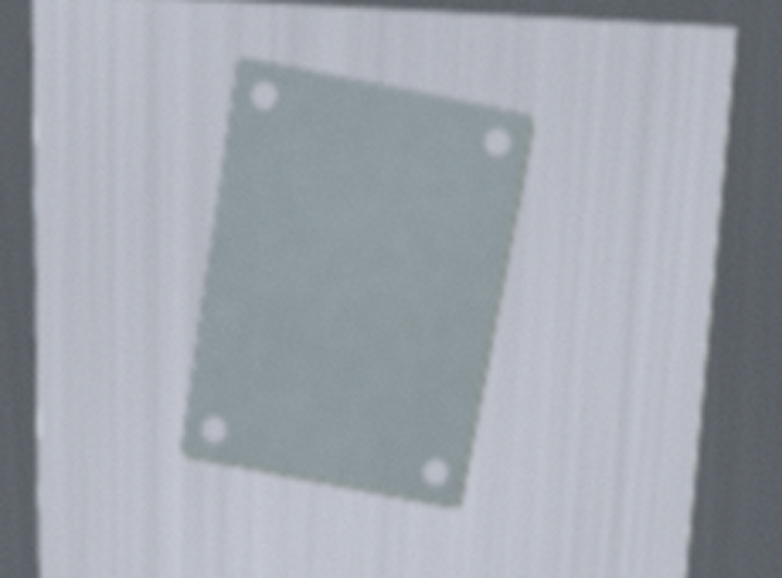

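View pics/c2.png

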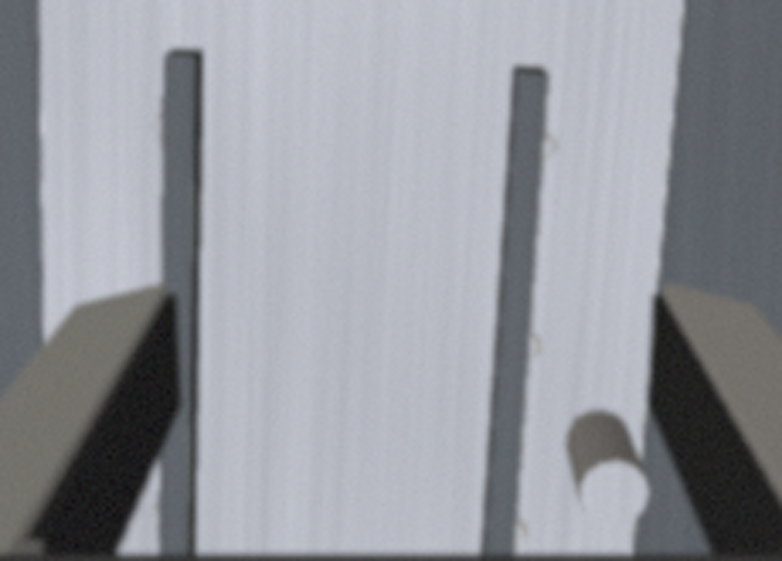

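View pics/c3.png

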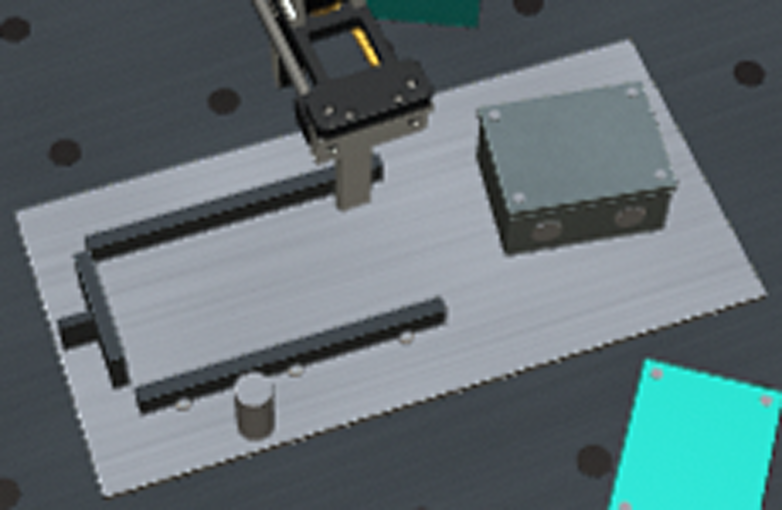

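```bash
cat >> h.py <<'E'
def ray(P,uv,z,ee=None,rot=None):
    f=f_of(P); Rc,o=pose(P,ee,rot); uv=np.atleast_2d(uv).astype(float)
    c=np.stack([(uv[:,0]-P["cx"])/f,-(uv[:,1]-P["cy"])/f,-np.ones(len(uv))],-1)@Rc.T
    return (o+c*((z-o[2])/c[:,2])[:,None])[:,:2]
E
python3 - <<'E'
from h import *
from station import vision
q=np.load("pics/wrist2.npz"); a=dict(ee=q["ee"],rot=q["rot"]); W=vision.camera_params("wrist"); S=vision.camera_params("scene")
def c(l,x,y): return np.array(l)/3.4+[x,y]
def edge(n,p): print(n,(p*1000).round(1).tolist(),"dirs deg",[round(float(np.degrees(np.arctan2(*(p[(i+1)%len(p)]-p[i])[::-1]))),2) for i in range(len(p))],"len",[round(1000*float(np.linalg.norm(p[(i+1)%len(p)]-p[i])),1) for i in range(len(p))])
edge("Wbox",ray(W,c([(237,58),(533,117),(462,508),(182,456)],190,10),.068,**a))
edge("Wplate",ray(W,c([(32,-2),(737,27),(687,578),(40,578)],190,10),.008,**a))
edge("WrailR",ray(W,c([(165,50),(193,52),(189,555),(160,555)],190,185),.028,**a))
edge("WrailL",ray(W,c([(514,68),(546,70),(515,555),(482,555)],190,185),.028,**a))
edge("Splate",ray(S,c([(17,212),(103,496),(767,295),(630,40)],230,170),.008))
edge("Sbox",ray(S,c([(478,108),(642,83),(676,186),(507,212)],230,170),.068))
edge("Sstop",ray(S,c([(76,258),(95,252),(128,380),(115,385)],230,170),.048))
edge("Srailfar",ray(S,c([(136,390),(440,298),(446,308),(139,402)],230,170),.028))
E
```

```text
Wbox [[494.6, 264.3], [584.3, 247.4], [563.2, 130.6], [473.2, 147.3]] dirs deg [-10.67, -100.2, 169.52, 79.63] len [91.3, 118.7, 91.6, 119.0]
Wplate [[418.1, 298.9], [657.4, 288.7], [648.3, 102.9], [408.2, 103.4]] dirs deg [-2.44, -92.82, 179.87, 87.12] len [239.6, 186.1, 240.0, 195.7]
WrailR [[457.4, 81.0], [467.5, 80.2], [458.2, -118.6], [446.7, -118.6]] dirs deg [-4.22, -92.69, -179.93, 86.93] len [10.1, 199.0, 11.4, 199.9]
WrailL [[583.4, 74.2], [594.9, 73.4], [586.4, -118.4], [573.4, -118.4]] dirs deg [-3.7, -92.55, -179.93, 87.05] len [11.6, 192.1, 13.0, 192.9]
Splate [[395.8, -172.8], [633.0, -187.6], [660.3, 291.2], [421.4, 303.7]] dirs deg [-3.56, 86.74, 176.99, -93.08] len [237.7, 479.6, 239.3, 477.3]
Sbox [[475.8, 150.0], [499.6, 266.5], [587.8, 248.3], [563.6, 132.2]] dirs deg [78.42, -11.66, -101.79, 168.54] len [118.9, 90.1, 118.6, 89.6]
Sstop [[475.0, -149.7], [475.3, -136.1], [578.9, -147.8], [579.2, -157.0]] dirs deg [88.82, -6.45, -87.91, 176.01] len [13.6, 104.2, 9.2, 104.5]
Srailfar [[576.9, -143.4], [587.5, 73.7], [596.4, 74.3], [586.3, -144.5]] dirs deg [87.21, 3.78, -92.64, 173.11] len [217.3, 8.9, 219.0, 9.4]
```

```bash
cat > d.py <<'E'
# usage: d.py xl yl z  -> tool-frame delta to lane-frame target, hand square to the lane
import sys
from h import *
from station import ctrl
TH=np.radians(-92.85); M=np.array([.5254,.0772]); u=np.array([np.cos(TH),np.sin(TH)]); v=np.array([-u[1],u[0]])
def lane(p): p=np.atleast_2d(p)-M; return np.stack([p@u,p@v],-1)*1000
if __name__=="__main__":
    o=ctrl.get_obs(); Rt=R.from_euler("xyz",o["eef_rot"])
    print("t",o["time_s"],"lane",lane(o["ee_pos"][:2]).round(1),"z",o["ee_pos"][2].round(4),"F",o["force"].round(1),"Flane",(o["force"][:2]@u).round(1),(o["force"][:2]@v).round(1),"w",o["grip_width"])
    yaw=np.degrees(TH)+180+(float(sys.argv[4]) if len(sys.argv)>4 else 0)
    G=R.from_euler("xyz",[180,0,yaw],degrees=True)
    x,y,z=map(float,sys.argv[1:4]); t=np.r_[M+(x*u+y*v)/1000,z/1000]
    print("shift mm",(Rt.inv().apply(t-o["ee_pos"])*1000).round(1),"rot deg",np.degrees((Rt.inv()*G).as_rotvec()).round(2))
E
python3 d.py -225 0 150
```

```text
t 0.6667 lane [[-4.9 22.8]] z 0.3403 F [ 0.5  0.3 -0.1] Flane -0.3 0.5 w 0.06133264630125341
shift mm [220.9 -10.5 190.5] rot deg [-0.6   0.    2.67]
```

step_arm(steps=[{"x": 0.035, "y": -0.002, "z": 0.01, "ax": -0.6, "ay": 0, "az": 2.7, "claw": 0.06}, {"x": 0.037, "y": -0.003, "z": 0.015, "ax": 0, "ay": 0, "az": 0, "claw": 0.06}, {"x": 0.037, "y": -0.003, "z": 0.015, "ax": 0, "ay": 0, "az": 0, "claw": 0.06}, {"x": 0.037, "y": -0.002, "z": 0.015, "ax": 0, "ay": 0, "az": 0, "claw": 0.06}, {"x": 0.037, "y": 0, "z": 0.015, "ax": 0, "ay": 0, "az": 0, "claw": 0.06}])

```text
time_s: 1.08
ee_pos: [0.5472, 0.2626, 0.2661]
eef_rot: [3.139, 0.002, 1.508]
force: [1.0, 0.5, 0.4]
grip_width: 0.0601
```

```bash
python3 d.py -225 0 110
```

```text
t 1.0833 lane [[-186.3   12.6]] z 0.2661 F [1.  0.5 0.4] Flane -0.5 1.0 w 0.060086425940531644
shift mm [ 38.8 -13.4 156. ] rot deg [ 0.12  0.1  -0.75]
```

step_arm(steps=[{"x": 0.02, "y": -0.006, "z": 0.02, "ax": 0, "ay": 0, "az": -0.7, "claw": 0.06}, {"x": 0.019, "y": -0.006, "z": 0.035, "ax": 0, "ay": 0, "az": 0, "claw": 0.06}, {"x": 0, "y": 0, "z": 0.04, "ax": 0, "ay": 0, "az": 0, "claw": 0.06}, {"x": 0, "y": 0, "z": 0.035, "ax": 0, "ay": 0, "az": 0, "claw": 0.06}, {"x": 0, "y": 0, "z": 0.01, "ax": 0, "ay": 0, "az": 0, "claw": 0.06}])

```text
time_s: 1.5
ee_pos: [0.5333, 0.3065, 0.1129]
eef_rot: [-3.136, 0.006, 1.527]
force: [0.4, 0.1, -1.0]
grip_width: 0.0598
```

```bash
python3 d.py -225 0 36
```

```text
t 1.5 lane [[-229.4   -3.6]] z 0.1129 F [ 0.4  0.1 -1. ] Flane -0.2 0.4 w 0.05978759267621539
shift mm [-4.   4.  76.9] rot deg [-0.33  0.33  0.32]
```

step_arm(steps=[{"x": -0.002, "y": 0.004, "z": 0.03, "ax": -0.3, "ay": 0.3, "az": 0.3, "claw": 0.06}, {"x": 0, "y": 0, "z": 0.03, "ax": 0, "ay": 0, "az": 0, "claw": 0.06}, {"x": 0, "y": 0, "z": 0.015, "ax": 0, "ay": 0, "az": 0, "claw": 0.06}, {"x": 0, "y": 0, "z": 0, "ax": 0, "ay": 0, "az": 0, "claw": 0.06}])

```text
time_s: 1.83
ee_pos: [0.5357, 0.3006, 0.0316]
eef_rot: [-3.135, 0.004, 1.52]
force: [-0.2, -0.0, -0.4]
grip_width: 0.0603
```

```bash
python3 d.py -195 0 36
```

```text
t 1.8333 lane [[-223.7   -0.8]] z 0.0316 F [-0.2 -0.  -0.4] Flane 0.0 -0.2 w 0.06032861022722251
shift mm [-28.7   0.8  -4.3] rot deg [-0.35  0.22 -0.09]
```

step_arm(steps=[{"x": -0.009, "y": 0, "z": -0.004, "ax": -0.3, "ay": 0.2, "az": 0, "claw": 0.06}, {"x": -0.009, "y": 0.001, "z": 0, "ax": 0, "ay": 0, "az": 0, "claw": 0.06}, {"x": -0.006, "y": 0, "z": 0, "ax": 0, "ay": 0, "az": 0, "claw": 0.06}, {"x": -0.005, "y": 0, "z": 0, "ax": 0, "ay": 0, "az": 0, "claw": 0.06}, {"x": -0.005, "y": 0, "z": 0, "ax": 0, "ay": 0, "az": 0, "claw": 0.06}])

```text
time_s: 2.25
ee_pos: [0.537, 0.2631, 0.0412]
eef_rot: [3.137, -0.002, 1.518]
force: [-0.9, 1.8, -0.5]
grip_width: 0.0599
```

```bash
python3 d.py -180 0 36
```

```text
t 2.25 lane [[-186.3    2.4]] z 0.0412 F [-0.9  1.8 -0.5] Flane -1.7 -0.9 w 0.05991401600683816
shift mm [-6.3 -2.4  5.2] rot deg [ 0.24 -0.14 -0.16]
```

step_arm(steps=[{"x": -0.005, "y": -0.001, "z": 0.003, "ax": 0, "ay": 0, "az": 0, "claw": 0.06}, {"x": -0.005, "y": -0.001, "z": 0.001, "ax": 0, "ay": 0, "az": 0, "claw": 0.06}, {"x": -0.005, "y": 0, "z": 0, "ax": 0, "ay": 0, "az": 0, "claw": 0.06}, {"x": -0.004, "y": 0, "z": 0, "ax": 0, "ay": 0, "az": 0, "claw": 0.06}, {"x": -0.004, "y": 0, "z": 0, "ax": 0, "ay": 0, "az": 0, "claw": 0.06}])

```text
time_s: 2.67
ee_pos: [0.5346, 0.2383, 0.0392]
eef_rot: [3.134, -0.005, 1.518]
force: [0.6, 2.6, -0.9]
grip_width: 0.0602
```

```bash
python3 d.py -155 0 36
```

```text
t 2.6667 lane [[-161.3    1.1]] z 0.0392 F [ 0.6  2.6 -0.9] Flane -2.7 0.5 w 0.06019818771937586
shift mm [-6.4 -1.2  3.2] rot deg [ 0.46 -0.29 -0.18]
```

step_arm(steps=[{"x": -0.003, "y": -0.001, "z": 0.002, "ax": 0.2, "ay": -0.1, "az": -0.1, "claw": 0.06}, {"x": -0.003, "y": 0, "z": 0.001, "ax": 0, "ay": 0, "az": 0, "claw": 0.06}, {"x": 0, "y": 0, "z": 0, "ax": 0, "ay": 0, "az": 0, "claw": 0.06}])

```text
time_s: 2.92
ee_pos: [0.5336, 0.2315, 0.0365]
eef_rot: [3.136, -0.004, 1.52]
force: [0.0, -0.8, -0.6]
grip_width: 0.06
```

```bash
python3 d.py -155 0 36; cat > s.py <<'E'
import sys
from h import *
from station import vision
t=sys.argv[1]
for n in sys.argv[2:]:
    p,d=vision.camera(n); np.savez(f"pics/{n}{t}.npz",p=p,d=d); p=p[:,:,::-1]
    a=p[170:320,230:460] if n=="scene" else p[170:330,220:420]
    cv2.imwrite(f"pics/{n}{t}c.png",cv2.resize(a,None,fx=3.4,fy=3.4,interpolation=cv2.INTER_CUBIC))
E
python3 s.py 3 scene side; python3 w.py 3
```

```text
t 2.9167 lane [[-154.5    0.5]] z 0.0365 F [ 0.  -0.8 -0.6] Flane 0.8 0.1 w 0.059978990311299746
shift mm [ 0.5 -0.5  0.5] rot deg [ 0.31 -0.22 -0.07]
3.0167 [0.533491   0.23162815 0.03636175] [ 3.13656307 -0.00338097  1.5198641 ] 0.06003860579575468 [-0.56065435 -0.97558118  0.94722141]
```

View pics/scene3c.png

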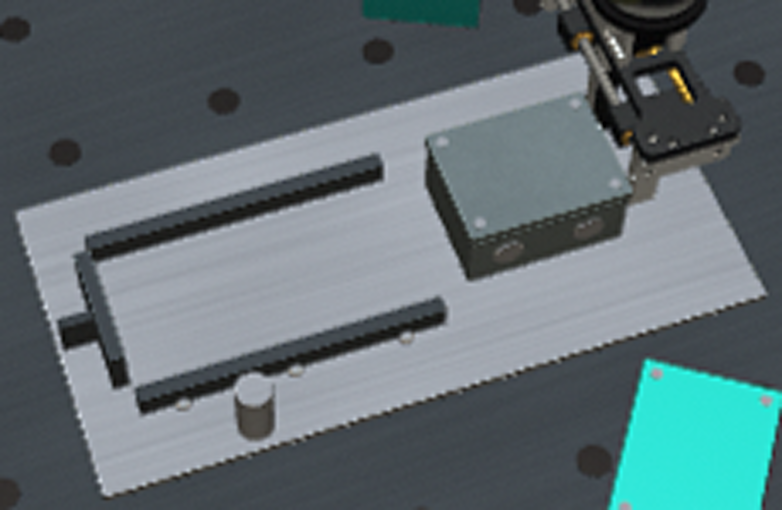

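View pics/side3c.png

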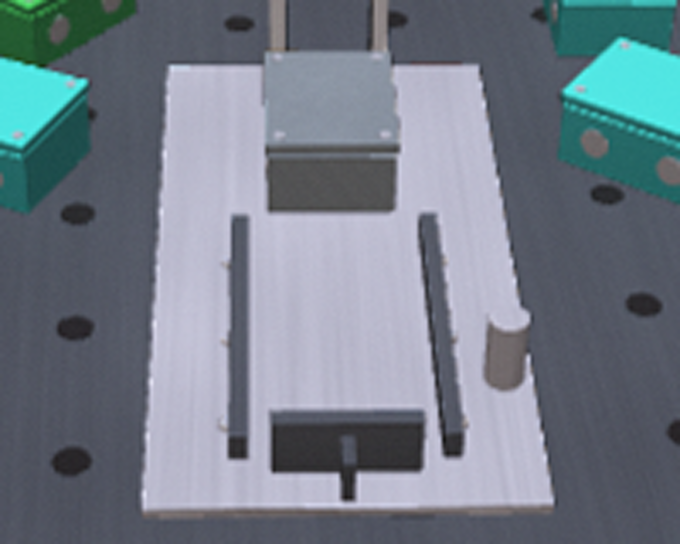

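View pics/wrist3.png

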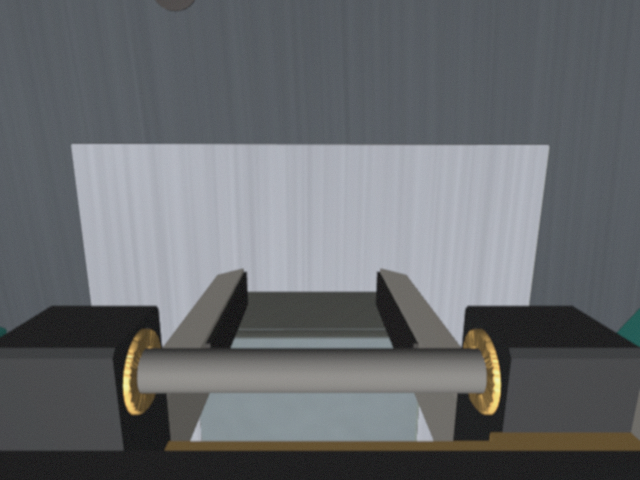

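```bash
python3 - <<'E'
from d import *
from station import vision
S=vision.camera_params("scene");D=vision.camera_params("side")
cs=lambda l:np.array(l)/3.4+[230,170]
cd=lambda l:np.array(l)/3.4+[220,170]
print("scene box top front n,f ; far rear",lane(ray(S,cs([(427,143),(470,238),(630,190)]),.068)).round(1).tolist())
print("scene rails mouth inner top near,far",lane(ray(S,cs([(381,158),(440,298)]),.028)).round(1).tolist())
print("scene far inner stop end",lane(ray(S,cs([(136,390)]),.028)).round(1).tolist())
print("side front bottom n,f",lane(ray(D,cd([(268,211),(396,211)]),.008)).round(1).tolist())
print("side top front n,f rear n f",lane(ray(D,cd([(267,150),(399,148),(265,54),(391,53)]),.068)).round(1).tolist())
print("side rails mouth inner n,f, stopend n,f",lane(ray(D,cd([(248,214),(420,214),(247,437),(444,434)]),.028)).round(1).tolist())
E
```

```text
scene box top front n,f ; far rear [[-25.7, -36.7], [-25.4, 46.8], [-143.0, 46.5]]
scene rails mouth inner top near,far [[-1.4, -61.8], [0.4, 62.2]]
scene far inner stop end [[217.7, 62.4]]
side front bottom n,f [[-28.6, -44.1], [-27.7, 45.0]]
side top front n,f rear n f [[-16.1, -44.9], [-17.8, 44.0], [-137.8, -45.0], [-138.7, 45.9]]
side rails mouth inner n,f, stopend n,f [[1.9, -57.9], [3.0, 58.6], [222.4, -59.2], [221.5, 57.0]]
```

Box is square and centred to about 1 mm: from the side camera its edges are at y ≈ ±45 and the rails at ±58. Pushing on down the lane.

step_arm(steps=[{"x": -0.006, "y": 0, "z": 0, "ax": 0, "ay": 0, "az": 0, "claw": 0.06}, {"x": -0.008, "y": 0, "z": 0, "ax": 0, "ay": 0, "az": 0, "claw": 0.06}, {"x": -0.01, "y": 0, "z": 0, "ax": 0, "ay": 0, "az": 0, "claw": 0.06}, {"x": -0.008, "y": 0, "z": 0, "ax": 0, "ay": 0, "az": 0, "claw": 0.06}, {"x": -0.006, "y": 0, "z": 0, "ax": 0, "ay": 0, "az": 0, "claw": 0.06}])

```text
time_s: 3.48
ee_pos: [0.5314, 0.1919, 0.0363]
eef_rot: [3.136, -0.005, 1.522]
force: [0.4, 2.8, 1.7]
grip_width: 0.0601
```

```bash
python3 d.py -50 0 36
```

```text
t 3.4833 lane [[-114.9    0.3]] z 0.0363 F [0.4 2.8 1.7] Flane -2.8 0.2 w 0.06008514495053924
shift mm [-64.9  -0.3   0. ] rot deg [ 0.33 -0.26  0.05]
```

Tracking is good, so I'll continue in similar steps.

step_arm(steps=[{"x": -0.008, "y": 0, "z": 0, "ax": 0.1, "ay": 0, "az": 0, "claw": 0.06}, {"x": -0.01, "y": 0, "z": 0, "ax": 0, "ay": 0, "az": 0, "claw": 0.06}, {"x": -0.01, "y": 0, "z": 0, "ax": 0, "ay": 0, "az": 0, "claw": 0.06}, {"x": -0.01, "y": 0, "z": 0, "ax": 0, "ay": 0, "az": 0, "claw": 0.06}, {"x": -0.008, "y": 0, "z": 0, "ax": 0, "ay": 0, "az": 0, "claw": 0.06}])

```text
time_s: 3.9
ee_pos: [0.5287, 0.1406, 0.0363]
eef_rot: [3.138, -0.005, 1.521]
force: [0.5, 3.5, 2.2]
grip_width: 0.0599
```

```bash
python3 d.py -20 0 36;python3 s.py 4 side
```

```text
t 3.9 lane [[-63.5   0.2]] z 0.0363 F [0.5 3.5 2.2] Flane -3.5 0.3 w 0.059895432637119446
shift mm [-43.5  -0.2   0.1] rot deg [ 0.22 -0.26  0.  ]
```

View pics/side4c.png

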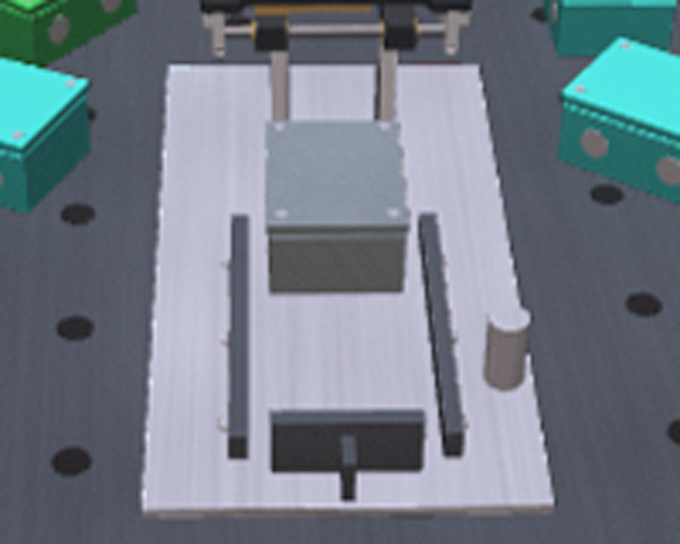

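The side picture shows the box entering square: its front bottom edge spans 268–404 against rails at about 249 and 427.

step_arm(steps=[{"x": -0.008, "y": 0, "z": 0, "ax": 0.1, "ay": -0.1, "az": 0, "claw": 0.06}, {"x": -0.01, "y": 0, "z": 0, "ax": 0, "ay": 0, "az": 0, "claw": 0.06}, {"x": -0.01, "y": 0, "z": 0, "ax": 0, "ay": 0, "az": 0, "claw": 0.06}, {"x": -0.01, "y": 0, "z": 0, "ax": 0, "ay": 0, "az": 0, "claw": 0.06}, {"x": -0.01, "y": 0, "z": 0, "ax": 0, "ay": 0, "az": 0, "claw": 0.06}])

```text
time_s: 4.37
ee_pos: [0.5259, 0.088, 0.0361]
eef_rot: [3.14, -0.003, 1.521]
force: [0.5, 2.9, 2.2]
grip_width: 0.0598
```

```bash
python3 d.py 40 0 36
```

```text
t 4.3667 lane [[-10.9  -0. ]] z 0.0361 F [0.5 2.9 2.2] Flane -3.0 0.4 w 0.059777675450976446
shift mm [-50.9  -0.   -0. ] rot deg [ 0.1  -0.15  0.01]
```

step_arm(steps=[{"x": -0.01, "y": 0, "z": 0, "ax": 0, "ay": 0, "az": 0, "claw": 0.06}, {"x": -0.01, "y": 0, "z": 0, "ax": 0, "ay": 0, "az": 0, "claw": 0.06}, {"x": -0.01, "y": 0, "z": 0, "ax": 0, "ay": 0, "az": 0, "claw": 0.06}, {"x": -0.01, "y": 0, "z": 0, "ax": 0, "ay": 0, "az": 0, "claw": 0.06}, {"x": -0.01, "y": 0, "z": 0, "ax": 0, "ay": 0, "az": 0, "claw": 0.06}])

```text
time_s: 4.78
ee_pos: [0.523, 0.0324, 0.0361]
eef_rot: [3.14, -0.003, 1.521]
force: [0.1, 4.2, 2.0]
grip_width: 0.0598
```

```bash
python3 d.py 80 0 36;python3 s.py 5 side
```

```text
t 4.7833 lane [[44.8 -0.2]] z 0.0361 F [0.1 4.2 2. ] Flane -4.2 -0.1 w 0.05983358794639754
shift mm [-35.2   0.2  -0. ] rot deg [ 0.1  -0.16 -0.02]
```

View pics/side5c.png

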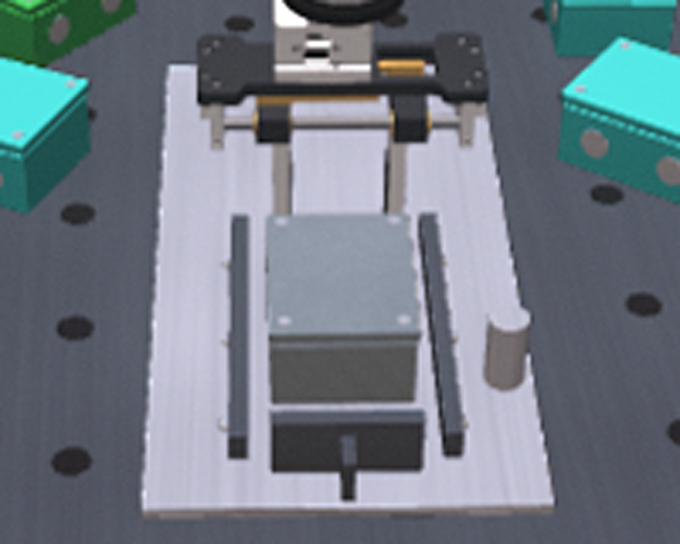

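The box is square with clear gaps to both rails, about 45 mm from the stop.

step_arm(steps=[{"x": -0.008, "y": 0, "z": 0, "ax": 0, "ay": 0, "az": 0, "claw": 0.06}, {"x": -0.008, "y": 0, "z": 0, "ax": 0, "ay": 0, "az": 0, "claw": 0.06}, {"x": -0.007, "y": 0, "z": 0, "ax": 0, "ay": 0, "az": 0, "claw": 0.06}, {"x": -0.005, "y": 0, "z": 0, "ax": 0, "ay": 0, "az": 0, "claw": 0.06}, {"x": -0.003, "y": 0, "z": 0, "ax": 0, "ay": 0, "az": 0, "claw": 0.06}])

```text
time_s: 5.25
ee_pos: [0.5211, -0.0034, 0.0359]
eef_rot: [3.14, -0.002, 1.52]
force: [-0.4, 3.3, 2.4]
grip_width: 0.0602
```

```bash
python3 d.py 92 0 36
```

```text
t 5.25 lane [[80.7 -0.3]] z 0.0359 F [-0.4  3.3  2.4] Flane -3.3 -0.6 w 0.06018104478115549
shift mm [-11.3   0.3  -0.1] rot deg [ 0.08 -0.14 -0.08]
```

step_arm(steps=[{"x": -0.003, "y": 0, "z": 0, "ax": 0, "ay": 0, "az": 0, "claw": 0.06}, {"x": -0.002, "y": 0, "z": 0, "ax": 0, "ay": 0, "az": 0, "claw": 0.06}, {"x": -0.002, "y": 0, "z": 0, "ax": 0, "ay": 0, "az": 0, "claw": 0.06}])

```text
time_s: 5.5
ee_pos: [0.5207, -0.0111, 0.0359]
eef_rot: [3.14, -0.003, 1.52]
force: [0.2, 3.1, 2.2]
grip_width: 0.0601
```

```bash
python3 d.py 92 0 36
```

```text
t 5.5 lane [[88.4 -0.3]] z 0.0359 F [0.2 3.1 2.2] Flane -3.2 0.1 w 0.060103045698602905
shift mm [-3.6  0.3 -0.1] rot deg [ 0.08 -0.15 -0.09]
```

step_arm(steps=[{"x": -0.0015, "y": 0, "z": 0, "ax": 0, "ay": 0, "az": 0, "claw": 0.06}, {"x": -0.0015, "y": 0, "z": 0, "ax": 0, "ay": 0, "az": 0, "claw": 0.06}])

```text
time_s: 5.67
ee_pos: [0.5208, -0.013, 0.036]
eef_rot: [3.14, -0.005, 1.519]
force: [4.3, 24.9, 3.6]
grip_width: 0.0601
```

```bash
python3 d.py 92 0 36
```

```text
t 5.6667 lane [[90.4 -0.1]] z 0.036 F [ 4.3 24.9  3.6] Flane -25.1 3.1 w 0.06006624809018946
shift mm [-1.6  0.1 -0. ] rot deg [ 0.11 -0.28 -0.11]
```

The force jumped to 25 N, so the box is on the stop. I'll hold, then look before backing off.

step_arm(steps=[{"x": -0.0005, "y": 0, "z": 0, "ax": 0, "ay": 0, "az": 0, "claw": 0.06}, {"x": 0, "y": 0, "z": 0, "ax": 0, "ay": 0, "az": 0, "claw": 0.06}])

```text
time_s: 5.83
ee_pos: [0.5207, -0.0126, 0.0359]
eef_rot: [3.14, -0.006, 1.52]
force: [0.9, -0.0, -0.9]
grip_width: 0.0598
```

```bash
python3 d.py 92 0 36; python3 s.py 6 side scene
```

```text
t 5.8333 lane [[90.  -0.2]] z 0.0359 F [ 0.9 -0.  -0.9] Flane 0.0 0.9 w 0.05978288025039225
shift mm [-2.   0.2 -0.1] rot deg [ 0.1  -0.35 -0.09]
```

View pics/side6c.png

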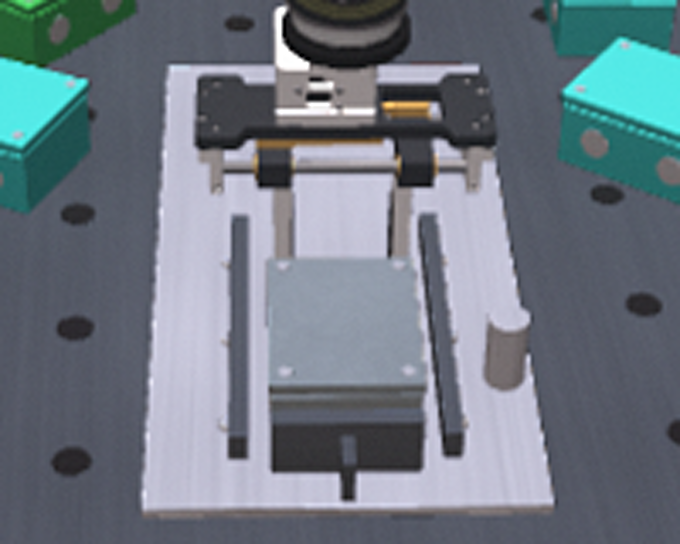

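View pics/scene6c.png

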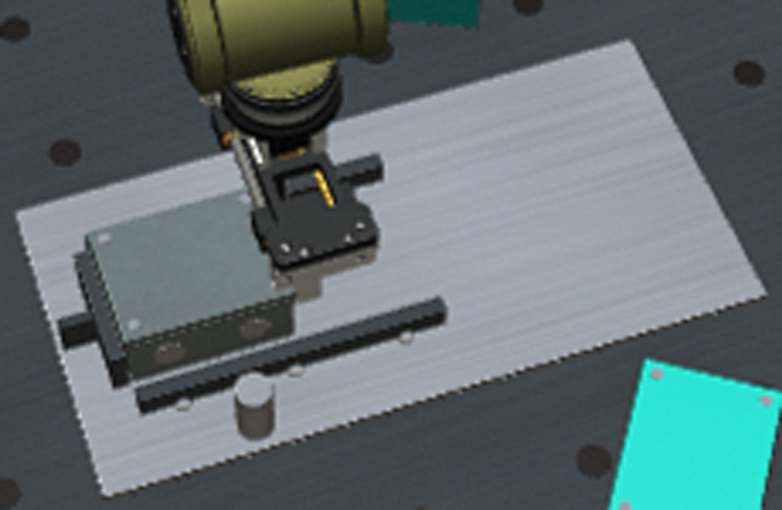

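The box is flat against the stop and square, with a gap to both rails. Backing off, then up.

step_arm(steps=[{"x": 0.005, "y": 0, "z": 0, "ax": 0, "ay": 0, "az": 0, "claw": 0.06}, {"x": 0.015, "y": 0, "z": 0, "ax": 0, "ay": 0, "az": 0, "claw": 0.06}, {"x": 0.015, "y": 0, "z": -0.02, "ax": 0, "ay": 0, "az": 0, "claw": 0.06}, {"x": 0.01, "y": 0, "z": -0.035, "ax": 0, "ay": 0, "az": 0, "claw": 0.06}, {"x": 0.02, "y": 0, "z": -0.035, "ax": 0, "ay": 0, "az": 0, "claw": 0.06}])

```text
time_s: 6.35
ee_pos: [0.5199, 0.0511, 0.1212]
eef_rot: [-3.128, -0.003, 1.515]
force: [0.5, -0.7, 0.2]
grip_width: 0.0601
```

step_arm(steps=[{"x": 0.03, "y": 0, "z": -0.035, "ax": 0, "ay": 0, "az": 0, "claw": 0.06}, {"x": 0.03, "y": 0, "z": -0.035, "ax": 0, "ay": 0, "az": 0, "claw": 0.06}, {"x": 0.03, "y": 0, "z": -0.03, "ax": 0, "ay": 0, "az": 0, "claw": 0.06}, {"x": 0.015, "y": 0, "z": -0.01, "ax": 0, "ay": 0, "az": 0, "claw": 0.06}, {"x": 0, "y": 0, "z": 0, "ax": 0, "ay": 0, "az": 0, "claw": 0.06}])

```text
time_s: 6.77
ee_pos: [0.5268, 0.1545, 0.2338]
eef_rot: [-3.137, -0.003, 1.516]
force: [-0.3, 0.5, 0.0]
grip_width: 0.06
```

```bash
python3 d.py 92 0 36; python3 s.py 7 side scene
```

```text
t 6.7667 lane [[-77.3  -2.4]] z 0.2338 F [-0.3  0.5  0. ] Flane -0.5 -0.3 w 0.06003224424556273
shift mm [-169.8    4.3  197.4] rot deg [-0.29 -0.16 -0.31]
```

View pics/side7c.png

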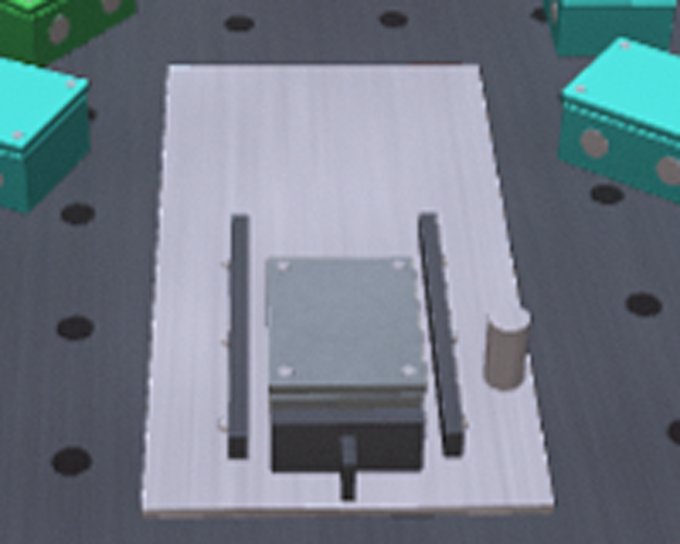

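View pics/scene7c.png

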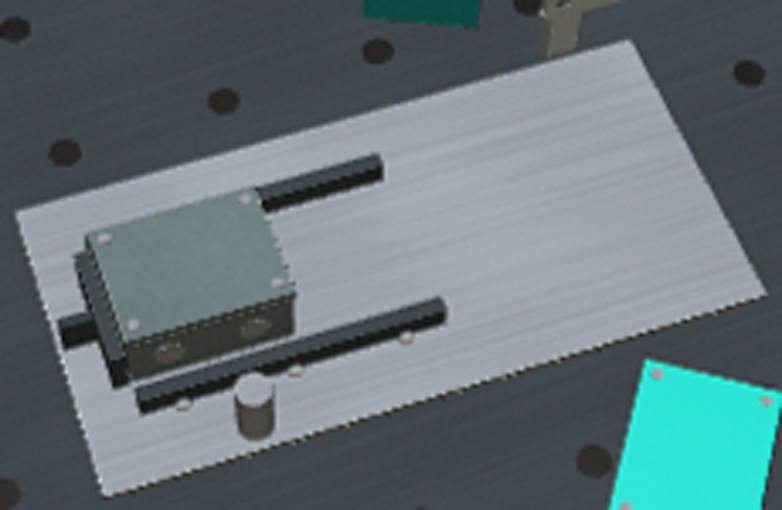

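Nothing moved when the hand withdrew. The box is at the stop, the offcut is in place and the hand is clear. Handing in.

```bash
python3 -c "
from station import ticket
print(ticket.hand_in())"
```

```text
the job is handed in; nothing more can be done
None
```

The grey box is resting squarely against the end stop, and I've handed the job in. It took about 7 s of robot time.

**How it was done:** I pushed the box's rear face with two fingertips held 60 mm apart. That took out its skew of about 7.5°, then carried it straight down the lane. The fingertips stayed about 8 mm above the rail tops the whole way. I stopped when the force rose to about 25 N, meaning the box was on the stop, then backed off and lifted the hand clear.

**Last checks:**
- **Box:** the side and scene pictures, taken after the hand withdrew, show it flat, parallel to the stop and clear of both rails. It sat in the same place as just before the hand let go.
- **Bystanders:** the bar offcut is where it was. The hammer and brush were outside the final cropped pictures, but the fingers stayed over the plate throughout.
- **Hand:** well above everything, with near-zero force.

**Disagreements:** the scene camera's positions were about 3–4 mm off the wrist camera's. Some of my hand-picked corners in the scene picture were also poor: the stop measured 104 mm wide instead of 90, and the box 83 mm instead of 92. For centring I relied on the wrist and side cameras, which put the box within about 1 mm of the lane centre before it went in.

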